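# Turn a beam slice ring-face up on the recording board

### The arm

A 7-joint arm with a two-finger parallel gripper is mounted at the origin on the work surface. World frame = base frame: x ahead of the robot, y to its left, z up, the work surface at z = 0. Lengths are in mm, angles in rad, forces in N, time in s.
With the tool pointing down it reaches from about 400 to 900 mm from the base axis. Payload 5.5 kg.
Tool frame: the origin (TCP) lies midway between the tips of the shut fingers; the grasp point (between the pads) lies 19 mm behind it (grip_point_offset is the distance from the TCP to the grasp point, in mm); z points along the fingers, y is the line along which they close (so a half turn about z gives the same grasp; the last joint's range is limited). The gripper opens to 92 mm and grips with 3 to 60 N. Pads are 19 mm wide; open, the fingers measure 130 mm over their backs; the gripper's body (75 mm by 190 mm) begins 47 mm behind the grasp point.
Start: joints at [0.263, 0.501, -0.427, 1.55, 0.221, 1.138, -0.21], TCP at [650, 0.037, 226.729] pointing down, gripper open.
Joint ranges: [-2.88, 2.88], [-0.31, 2.03], [-1.54, 1.56], [0.2, 2.42], [-1.41, 4.55], [0.19, 2.02], [-2.57, 2.57]. Speed limits (rad/s): [2.57, 2.57, 3.14, 3.14, 3.14, 3.14, 3.14].

### API

Orientations are given as a unit quaternion [x, y, z, w].
In Python, from station import state, capture, sign_off, grip_point_offset gives the robot as it stands.
- The arm moves only by the tool send_rows, never from a script. Its argument "plan" is text: rows parted by semicolons, each of 7 numbers parted by spaces: the shift along the tool's x, y, z in units of 40 mm (1.0 is 40 mm), then the turn, a rotation vector about the tool's x, y, z in units of 10 degrees (1.0 is 10 degrees), then the closure, from -1 (fully open) to 1 (shut). In form: dx dy dz wx wy wz hand; .... A call has 1 to 20 rows; each row is the pose to reach, as a shift and turn from the pose commanded when the call began, along the tool's axes at that moment; what a row does not reach only later rows make up. A row lasts 1/8 s, in which the tool goes at most 62.5 mm and 10.7 degrees, less where a joint would pass 70% of its speed; a pose out of reach is approached as far as the arm can. A call with a gripper value outside its range is refused whole. The fingers move at their own pace and stop on an object; "newtons" is the grip in N (left out, the last holds). Time passes only in rows, so rows that repeat a pose let the fingers close. It gives the time, the measured TCP pose, the force, the opening and the grip force at its end, in the units of the state.
- state(): the state, without advancing time (a new reading comes with each control period).
- capture(name): name is "scene" or "side" or "wrist"; returns a dict with "frame" (420x560x3 uint8, red, green, blue), "mtx" (3x3 intrinsics, pixels), "R" (3x3) and "t" (3): a world point X has camera coordinates R X + t; the wrist camera has in their place "hand_eye" (4x4, takes a point from camera to tool coordinates, whose origin is the TCP and whose axes are the flange's). Camera axes: x right, y down, z forward; pixel columns grow to the right and rows downward; lengths in mm; the calibration is good to about 2 mm. A picture is of the moment at which its call begins: read the wrist's pose just before it. There is no depth.
- sign_off(): hands the job in; it is judged then, once.
The state is a dict: "time_s": time; "q": joint angles; "qd": joint speeds; "tau": joint torques, N m; "tool_pos": TCP position; "eef_rot": TCP orientation; "force": force on the tool from outside, world axes, zero at the start; "moment": the same for the moment, N m; "grip_width": finger opening in mm; "grip_force": force on a finger pad.
Only numpy, scipy, OpenCV 4.12 (cv2) and the standard library are available. Lean on these libraries where they do the work, as an engineer would, in place of code of your own. Each camera call takes 0.05 s, during which the arm holds its last target. There are 200 camera calls.

### The job

The slice of old beam has to be photographed with its pale ring face up. Without lifting it off the bench, slide it upright until its foot stands square against the front rail of the recording board, tip it over the rail so that it lies on the cork with the ring face up, then slide it back flush against the board's wooden fence, wholly on the board. Leave everything else on the bench where it is, and draw back clear of it all.

Things in the scene. Friction and masses are not known exactly. Their poses are not given: they have to be found in the camera images.
- timber_centre (a point): Centre of the timber, 52 mm above its foot. Loose upright cross-cut slice of an old beam, dark brown, 0.55 to 0.95 kg: own x 84 mm thick, y 150 mm wide, z (up at the start) 104 mm high. Its -x face, looking away from the board at the start, is pale sanded end grain with growth rings; its +x face looks towards the board.
- timber: The same timber, with its origin at the centre of its foot and its axes as above. Too thick to grip. Friction on bench and cork 0.45 to 0.66: pushed at or below mid-height it slides upright, pushed near its top it tips over.
- board: Recording board, fixed on the bench in front of the timber; origin at the centre of its underside, x from front edge to back fence, y along them, z up. 210 (x) x 320 (y) mm, 14 mm thick, cork top. Its front edge is an aluminium rail flush with the cork: a 14 mm step up from the bench. Dark wooden fence along the whole back edge, 22 mm thick, top 59 mm above the bench.
- rail_edge (a point): Middle of the upper front edge of the aluminium rail, at board x = -105 mm, 14 mm above the bench. The timber tips about this edge, goes over by itself beyond about 48 degrees and then lies on the cork, overhanging the rail by some 14 mm, 104 mm long in board x, its top 98 mm above the bench.
- fence_face (a point): Middle of the fence's inner face, at board x = +83 mm, at cork height (14 mm above the bench). The timber that has just been tipped over lies some 95 mm short of it.
- photo_scale: Bystander: flat white photo scale bar with dark checks, 150 x 28 x 6 mm, lying loose on the recording board along its -y edge; leave it there. Origin at the centre of its underside.
- cup: Bystander: white paper cup, 72 mm wide, 85 mm high, beside the place where the timber starts. Origin at the centre of its underside.
- dropper: Bystander: amber dropper bottle, 36 mm wide, 91 mm high, beside the recording board. Origin at the centre of its underside.
- spray: Bystander: clear spray bottle with blue band and white trigger head, 76 mm wide, 219 mm high. Origin at the centre of its underside.
- bowl: Bystander: blue ceramic bowl, 104 mm wide, 45 mm high. Origin at the centre of its underside.
- whetstone: Bystander: two-layer grey whetstone, 200 x 70 x 32 mm. Origin at the centre of its underside.
- abrasive_disc: Bystander: black abrasive disc, 110 mm wide, 7 mm thick, on the teal cutting mat. Origin at the centre of its underside.
- scalpel: Bystander: steel scalpel, about 160 mm long, on the teal cutting mat. Origin at the centre of its underside.
Not all that is in view belongs to the job. What is shaped like the timber but green or yellow is not meant.

How it is judged:
By the outcome, as a careful person would: the job done as asked, in the order asked, and still so for the second after the job is handed in, with the robot touching nothing.
It also fails if it takes over 56 s, if anything falls off the work surface, if the arm or the gripper's body presses on something with over 40 N, if the wrist force passes 120 N, or if a joint passes its speed limit or range.

## Working session

There is one attempt and no reset: what is moved stays moved. The work goes in short steps, Python scripts to look and compute and a tool call to move; the robot and the scene stay as the last step left them, time stands still between calls to the robot, and variables do not carry over. Pictures are saved under pics/ and viewed, at most 10 in all, crops included, and the job is handed in when it is done.

Besides the shell and the picture viewer there is one more tool, called after "Emit:" as name(argument=value, ...) on one line, values as JSON. send_rows: Moves the arm, as the interface text tells. Its arguments: {"type":"object","properties":{"plan":{"type":"string"},"newtons":{"type":"number"}},"required":["plan"]}

```bash
mkdir -p pics; ls; python3 - <<'E'
from station import *
import cv2,numpy as np,pickle
s=state();print(s['tool_pos'],s['eef_rot'],s['time_s'],grip_point_offset)
d={n:capture(n) for n in("scene","side","wrist")}
pickle.dump((s,d),open("c0.pkl","wb"))
for n in d: cv2.imwrite(f"pics/{n}0.png",d[n]["frame"][:,:,::-1])
for n in("scene","side"): print(n,-d[n]["R"].T@d[n]["t"],d[n]["R"][2])
E
```

```text
pics
[ 6.49305553e+02 -7.59069518e-02  2.25694607e+02] [ 7.07088148e-01  7.07124764e-01 -6.73337732e-04 -6.82223934e-04] 0.0 18.8
scene [1060.67503353 -493.37531396  997.20552677] [-0.40711408  0.4291627  -0.80627384]
side [ 485.88873308 1197.514557    919.93573862] [ 0.08438154 -0.81486806 -0.57347171]
```

View pics/scene0.png

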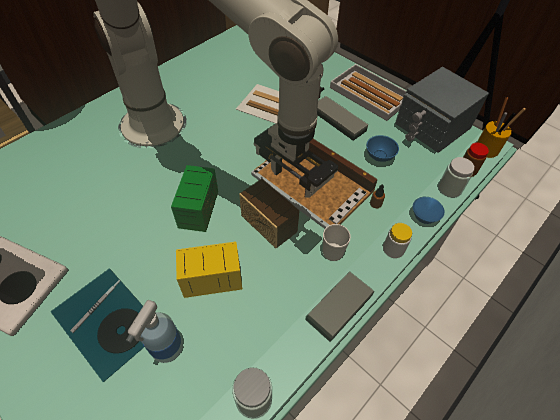

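View pics/side0.png

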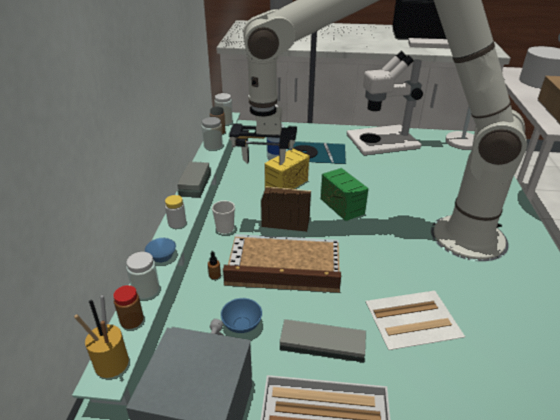

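The scene view shows the brown block at (270,213), the green at (195,198) and the yellow at (209,268). The brown one stands in front of the cork board at (315,185), so it fits the description. In the side view it is at (287,209), with the board at (285,265). I'll confirm this in one enlarged crop.

```bash
python3 - <<'E'
import cv2,numpy as np,pickle
s,d=pickle.load(open("c0.pkl","rb"))
a=d["scene"]["frame"][120:270,225:395];b=d["side"]["frame"][165:315,195:365]
a,b=[cv2.resize(i,(400*1,353),interpolation=cv2.INTER_CUBIC) for i in(a,b)]
cv2.imwrite("pics/crop0.png",np.hstack([a,b])[:,:,::-1])
E
```

```text
(no output)
```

View pics/crop0.png

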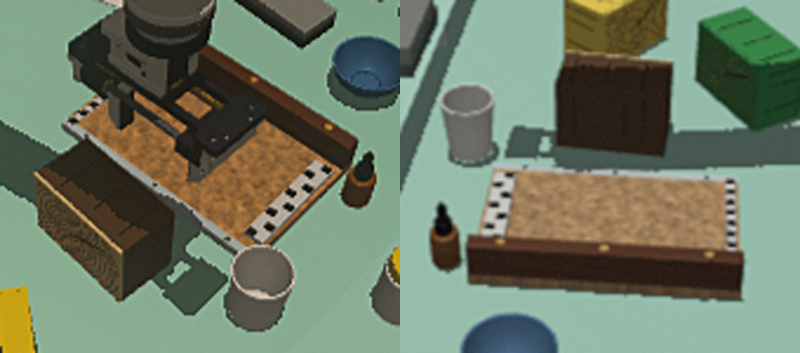

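View pics/wrist0.png

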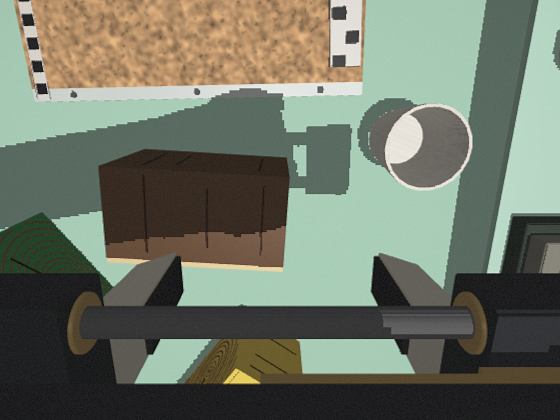

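The crop confirms it: only the brown block has the pale ring face, turned away from the board. In the wrist view its top face has corners at about (100,165), (290,180), (283,270) and (105,258). The rail runs from (35,100) to (362,95), and the cup is at (425,145).

```bash
cat > h.py <<'E'
import numpy as np,cv2
from scipy.spatial.transform import Rotation as Ro
def cast(c,uv,z,s=None):
    if "hand_eye" in c:
        T=np.eye(4);T[:3,:3]=Ro.from_quat(s["eef_rot"]).as_matrix();T[:3,3]=s["tool_pos"];T=T@c["hand_eye"];R,o=T[:3,:3],T[:3,3]
    else: R=c["R"].T;o=-R@c["t"]
    d=R@np.linalg.solve(c["mtx"],[*uv,1]);return o+d*(z-o[2])/d[2]
E
python3 - <<'E'
from h import *;import pickle
np.set_printoptions(precision=1,suppress=True)
s,d=pickle.load(open("c0.pkl","rb"));w=d["wrist"]
print(w["hand_eye"])
for n,uv,z in [("tb+y L",(100,165),104),("tb+y R",(290,180),104),("ring L",(105,258),104),("ring R",(283,270),104),("foot+yL?",(145,150),0),("foot+yR",(288,157),0),("rail L",(35,100),14),("rail R",(362,95),14),("scale nearL",(331,66),20),("scale nearR",(362,66),20),("cup rim c",(428,147),85)]:
    print(n,cast(w,uv,z,s)[:2])
S=lambda x,y:(225+x/400*170,120+y/353*150)
for n,uv,z in [("ringtop L",(37,173),104),("ringtop R",(120,232),104),("top R back",(172,187),104),("ring bot R",(120,300),0),("rail L",(63,125),14),("rail R",(240,250),14),("cuprim",(262,260),85),("dropbase",(358,200),0),("fence inner L",(190,62),59),("fence R top inner",(335,150),59),("scale",(248,238),20),("scale",(318,158),20)]:
    print("S",n,cast(d["scene"],S(*uv),z)[:2])
P=lambda x,y:(195+(x-400)/400*170,165+y/353*150)
for n,uv,z in [("top back +x",(558,55+15),104),("top back -x",(672,63),104),("foot +x",(557,148),0),("foot -x",(667,156),0),("rail +x",(492,170),14),("rail -x",(738,178),14),("fence top outer +x",(468,237),59),("fence top outer -x",(742,252),59),("cup rim",(468,95),85)]:
    print("side",n,cast(d["side"],P(*uv),z)[:2])
E
```

```text
[[   0.    -1.    -0.3   81.2]
 [   1.     0.    -0.    -0.1]
 [   0.    -0.3    1.  -160.2]
 [   0.     0.     0.     1. ]]
tb+y L [509.9  32.1]
tb+y R [659.4  20.2]
ring L [502.6 -47.6]
ring R [654.2 -58.7]
foot+yL? [508.6  30.1]
foot+yR [660.6  22.8]
rail L [410.6  80.9]
rail R [732.1  85.6]
scale nearL [699.7 111.5]
scale nearR [728.9 111.5]
cup rim c [773.6  43.9]
S ringtop L [510.9 -48.2]
S ringtop R [636.8 -40.6]
S top R back [635.7  46.1]
S ring bot R [655.1 -57.8]
S rail L [421.1  75.8]
S rail R [715.3  87.3]
S cuprim [766.2  52.2]
S dropbase [768.2 258.9]
S fence inner L [490.9 244.6]
S fence R top inner [719.4 257.6]
S scale [713.1 103.8]
S scale [697.7 262.8]
side top back +x [661.4 -11.9]
side top back -x [509.6 -45.5]
side foot +x [659.7  25.2]
side foot -x [508.6  26.7]
side rail +x [735.9  98.9]
side rail -x [413.8  80.9]
side fence top outer +x [728.8 277.8]
side fence top outer -x [413.1 269.2]
side cup rim [776.8  32.2]
```

```bash
python3 - <<'E'
from h import *;import pickle
np.set_printoptions(precision=1,suppress=True)
s,d=pickle.load(open("c0.pkl","rb"));w=d["wrist"];f=w["frame"].astype(int)
# rail front edge: lowest bright-neutral pixel per column in rows 75-110
p=[]
for u in range(50,355,3):
    c=f[75:112,u];b=np.where((c.min(1)>120)&(np.ptp(c,axis=1)<25))[0]
    if len(b):p.append((u,75+b.max()+.5))
def fit(p,z):
    X=np.array([cast(w,q,z,s)[:2] for q in p]);
    for _ in range(3):
        k=np.polyfit(X[:,0],X[:,1],1);r=abs(np.polyval(k,X[:,0])-X[:,1]);X=X[r<max(1.5,2*np.median(r))]
    return len(X),np.degrees(np.arctan(k[0])),np.polyval(k,582),r.max()
print("rail",fit(p,14))
# pale ring top edge
p=[]
for u in range(110,280,3):
    c=f[245:285,u];b=np.where((c[:,0]>150)&(c[:,0]-c[:,2]>40))[0]
    if len(b):p.append((u,245+b.mean()))
print("ring top edge",len(p) and fit(p,104))
for nm in("scene","side"):
    hsv=cv2.cvtColor(d[nm]["frame"],cv2.COLOR_RGB2HSV)
    for n,lo,hi in(("green",(50,150,40),(75,255,255)),("yellow",(20,150,120),(32,255,255)),("cork",(8,90,100),(18,220,255))):
        m=cv2.morphologyEx(cv2.inRange(hsv,lo,hi),cv2.MORPH_CLOSE,np.ones((5,5)))
        c=max(cv2.findContours(m,0,2)[0],key=cv2.contourArea);h=cv2.approxPolyDP(cv2.convexHull(c),3,True)[:,0]
        print(nm,n,[(tuple(int(i) for i in q),cast(d[nm],q,0)[:2].round(),cast(d[nm],q,104 if n!="cork" else 14)[:2].round()) for q in h])
E
```

```text
rail (76, np.float64(1.1694025467836513), np.float64(82.72500223786743), np.float64(1.3344385448748852))
ring top edge (47, np.float64(-3.551703176344963), np.float64(-53.414730729254), np.float64(1.384323035246652))
scene green [((186, 165), array([238., -40.]), array([324., -87.])), ((201, 167), array([279., -12.]), array([360., -62.])), ((212, 174), array([326.,  -6.]), array([402., -57.])), ((200, 209), array([ 404., -120.]), array([ 472., -159.])), ((171, 206), array([ 334., -173.]), array([ 410., -207.]))]
scene yellow [((236, 243), array([ 566., -125.]), array([ 617., -164.])), ((239, 270), array([ 633., -177.]), array([ 678., -210.])), ((177, 279), array([ 536., -309.]), array([ 591., -328.])), ((177, 249), array([ 464., -252.]), array([ 526., -277.]))]
scene cork [((255, 169), array([407., 103.]), array([416.,  95.])), ((266, 160), array([404., 155.]), array([414., 146.])), ((313, 160), array([513., 262.]), array([520., 251.])), ((384, 194), array([758., 308.]), array([763., 296.])), ((338, 223), array([726., 126.]), array([731., 118.])), ((329, 224), array([710., 106.]), ar
[... 258 characters left out ...]
]
side yellow [((118, 329), array([962., 472.]), array([909., 554.])), ((120, 339), array([946., 501.]), array([894., 580.])), ((103, 352), array([971., 542.]), array([916., 616.])), ((87, 348), array([1014.,  535.]), array([954., 610.])), ((86, 338), array([1030.,  507.]), array([968., 585.])), ((94, 329), array([1022.,  478.]), array([961., 559.])), ((107, 325), array([995., 462.]), array([937., 546.]))]
side cork [((235, 267), array([712., 217.]), array([709., 232.])), ((240, 238), array([721.,  84.]), array([717., 101.])), ((337, 246), array([418.,  90.]), array([419., 107.])), ((338, 269), array([415., 193.]), array([416., 209.])), ((327, 274), array([446., 218.]), array([447., 233.]))]
```

Emit:
send_rows(plan="-0.5 -0.4 0 0 0.4 -0.03 -1; -1.2 -0.9 0 0.01 0.8 -0.06 -1; -1.8 -1.5 0 0.012 1.2 -0.1 -1; -2.12 -1.75 0 0.016 1.5 -0.12 -1; -2.12 -1.75 0.5 0.016 1.5 -0.12 -1; -2.12 -1.75 1.5 0.016 1.5 -0.12 -1; -2.12 -1.75 2.5 0.016 1.5 -0.12 -1; -2.12 -1.75 3.5 0.016 1.5 -0.12 -1; -2.12 -1.75 4.2 0.016 1.5 -0.12 -1; -2.12 -1.75 4.7 0.016 1.5 -0.12 -1; -2.12 -1.75 4.7 0.016 1.5 -0.12 -1")

```text
time_s: 1.52
tool_pos: [578.8, -84.4, 37.3]
eef_rot: [0.694, 0.708, 0.091, -0.095]
force: [-0.1, 0.4, 0.1]
grip_width: 91.6
grip_force: 0.0
```

Emit:
send_rows(plan="0.14 0 0.04 0 0 0 -1; 0.29 0 0.08 0 0 0 -1; 0.39 0 0.1 0 0 0 -1; 0.48 0 0.13 0 0 0 -1; 0.58 0 0.155 0 0 0 -1; 0.68 0 0.18 0 0 0 -1; 0.77 0 0.21 0 0 0 -1; 0.87 0 0.23 0 0 0 -1; 0.97 0 0.26 0 0 0 -1; 1.06 0 0.285 0 0 0 -1; 1.16 0 0.31 0 0 0 -1; 1.26 0 0.34 0 0 0 -1; 1.35 0 0.36 0 0 0 -1; 1.45 0 0.39 0 0 0 -1")

```text
time_s: 3.28
tool_pos: [579.5, -27.1, 39.3]
eef_rot: [0.694, 0.708, 0.091, -0.092]
force: [-0.1, -7.9, 5.3]
grip_width: 91.6
grip_force: 3.7
```

```bash
python3 - <<'E'
from station import *
import cv2,numpy as np,pickle
s=state();print(s['tool_pos'],s['force'],s['moment'])
d={n:capture(n) for n in("scene","side","wrist")}
pickle.dump((s,d),open("c1.pkl","wb"))
a=d["scene"]["frame"][120:270,225:395];b=d["side"]["frame"][165:315,195:365]
r=lambda i:cv2.resize(i,(400,300),interpolation=cv2.INTER_CUBIC)
cv2.imwrite("pics/c1.png",np.hstack([r(a),r(d["wrist"]["frame"])])[:,:,::-1])
E
```

```text
[579.51377536 -27.08692498  39.29307032] [-0.05783129 -7.88509144  5.2798534 ] [-1.48480106  0.01218786  0.03699059]
```

View pics/c1.png

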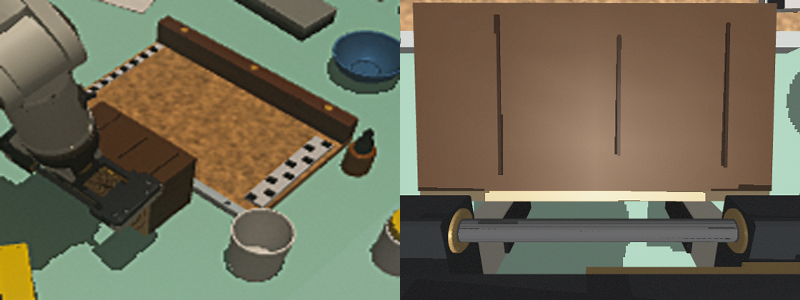

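The wrist picture shows the timber upright and square to both fingers, with its top face between rows 3 and 190 of the crop. The gap left to the rail is about 16 mm.

Emit:
send_rows(plan="0.1 0 0.026 0 0 0 -1; 0.19 0 0.052 0 0 0 -1; 0.27 0 0.073 0 0 0 -1; 0.34 0 0.09 0 0 0 -1; 0.39 0 0.104 0 0 0 -1; 0.43 0 0.115 0 0 0 -1; 0.46 0 0.123 0 0 0 -1")

```text
time_s: 4.3
tool_pos: [579.2, -11.4, 39.3]
eef_rot: [0.695, 0.708, 0.09, -0.09]
force: [-1.0, -15.1, 9.0]
grip_width: 91.7
grip_force: 7.5
```

Emit:
send_rows(plan="0.03 0 0.008 0 0 0 -1; 0.06 0 0.016 0 0 0 -1; 0.06 0 0.016 0 0 0 -1")

```text
time_s: 4.68
tool_pos: [579.2, -11.3, 39.3]
eef_rot: [0.695, 0.707, 0.089, -0.089]
force: [-1.6, -18.1, 10.4]
grip_width: 91.8
grip_force: 8.9
```

```bash
python3 - <<'E'
from station import *
from h import *
import pickle
np.set_printoptions(precision=1,suppress=True)
s=state();print(s['tool_pos'],s['force'],s['moment'])
d={n:capture(n) for n in("scene","side","wrist")}
pickle.dump((s,d),open("c2.pkl","wb"))
f=d["side"]["frame"][190:290,215:365]
cv2.imwrite("pics/c2.png",np.hstack([cv2.resize(f,(450,300),interpolation=cv2.INTER_CUBIC),cv2.resize(d["wrist"]["frame"][:200],(350,300))])[:,:,::-1])
E
```

```text
[579.2 -11.3  39.3] [ -1.6 -18.1  10.4] [-3.5  0.7  0.4]
```

View pics/c2.png

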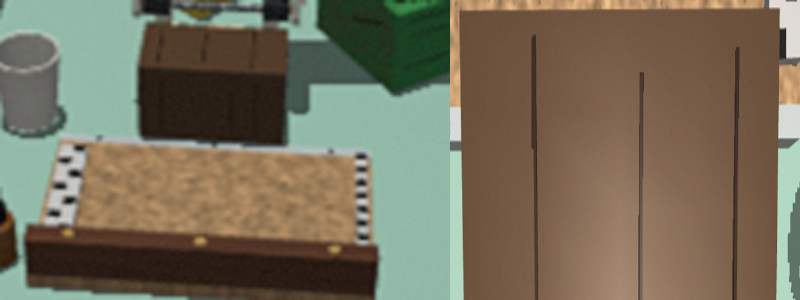

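The foot is against the rail: the force rose to 18 N and the tool stopped advancing. In the side crop the foot line, (140,135) to (283,143), lies along the rail. Next I back off and rise to the tipping height.

Emit:
send_rows(plan="-0.15 0 -0.04 0 0 0 -1; -0.29 0 -0.08 0 0 0 -1; -0.2 0 -0.4 0 0 0 -1; -0.1 0 -0.8 0 0 0 -1; 0.035 0 -1.285 0 0 0 -1; 0.035 0 -1.285 0 0 0 -1")

```text
time_s: 5.58
tool_pos: [580.4, -14.9, 91.4]
eef_rot: [0.693, 0.709, 0.093, -0.091]
force: [0.0, -0.8, 0.0]
grip_width: 91.9
grip_force: 0.0
```

```bash
python3 - <<'E'
from station import *
from h import *
s=state();p=s['tool_pos'];print(p,s['force'])
R=Ro.from_quat(s['eef_rot']).as_matrix()
for a in list(range(0,58,3)):
    f=np.radians(a);y=82.7-84*np.cos(f)+75*np.sin(f)-9.5;z=14+84*np.sin(f)+75*np.cos(f)
    w=np.array([-.02*(y-p[1]),y-p[1],z-p[2]]);print(a,(R.T@w/40).round(2))
E
```

```text
[580.44568262 -14.85421098  91.38258021] [ 0.02498396 -0.79411032  0.04389609]
0 [ 0.08 -0.    0.08]
3 [0.21 0.   0.01]
6 [ 0.34  0.   -0.06]
9 [ 0.47  0.   -0.13]
12 [ 0.61  0.   -0.19]
15 [ 0.74  0.   -0.24]
18 [ 0.89  0.   -0.28]
21 [ 1.03  0.   -0.31]
24 [ 1.17  0.   -0.34]
27 [ 1.32  0.01 -0.36]
30 [ 1.47  0.01 -0.37]
33 [ 1.61  0.01 -0.38]
36 [ 1.76  0.01 -0.38]
39 [ 1.91  0.01 -0.36]
42 [ 2.05  0.01 -0.35]
45 [ 2.2   0.01 -0.32]
48 [ 2.34  0.01 -0.29]
51 [ 2.48  0.01 -0.24]
54 [ 2.62  0.01 -0.2 ]
57 [ 2.76  0.01 -0.14]
```

Emit:
send_rows(plan="0.08 0 0.04 0 0 0 -1; 0.21 0 0.01 0 0 0 -1; 0.34 0 -0.06 0 0 0 -1; 0.47 0 -0.13 0 0 0 -1; 0.61 0 -0.19 0 0 0 -1; 0.74 0 -0.24 0 0 0 -1; 0.89 0 -0.28 0 0 0 -1; 1.03 0 -0.31 0 0 0 -1; 1.17 0 -0.34 0 0 0 -1")

```text
time_s: 6.7
tool_pos: [577.9, 26.2, 114.0]
eef_rot: [0.694, 0.708, 0.091, -0.093]
force: [0.4, -3.5, 4.1]
grip_width: 92.1
grip_force: 2.3
```

```bash
python3 - <<'E'
from station import *
from h import *
s=state();print(s['tool_pos'],s['force'],s['moment'])
a=capture("scene")["frame"][120:270,225:395];b=capture("side")["frame"][165:315,195:365]
r=lambda i:cv2.resize(i,(400,353),interpolation=cv2.INTER_CUBIC)
cv2.imwrite("pics/c3.png",np.hstack([r(a),r(b)])[:,:,::-1])
E
```

```text
[577.85870739  26.16691549 114.04038218] [ 0.37712463 -3.53298241  4.07111256] [-0.7717509  -0.07825393 -0.03202638]
```

View pics/c3.png

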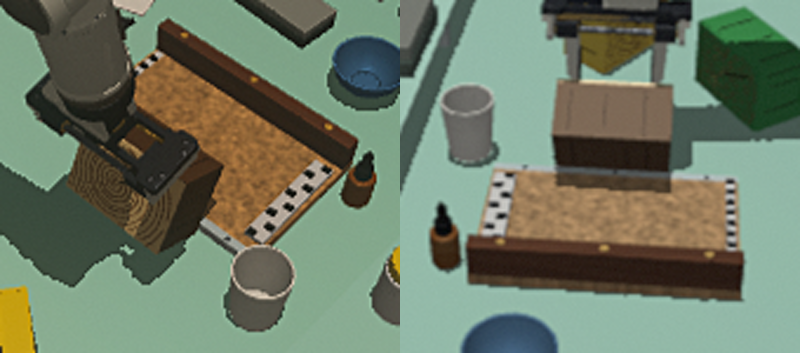

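The timber is tipping evenly about the rail, by roughly 24°, with its front face leaning over the cork at (612,110) in the right crop. I carry on past the balance point.

Emit:
send_rows(plan="0.15 0 -0.02 0 0 0 -1; 0.3 0 -0.03 0 0 0 -1; 0.44 0 -0.04 0 0 0 -1; 0.59 0 -0.04 0 0 0 -1; 0.74 0 -0.02 0 0 0 -1; 0.86 0 -0.01 0 0 0 -1; 0.97 0 0.01 0 0 0 -1; 1.08 0 0.03 0 0 0 -1; 1.19 0 0.06 0 0 0 -1; 1.3 0 0.1 0 0 0 -1; 1.4 0 0.13 0 0 0 -1; 1.4 0 0.13 0 0 0 -1")

```text
time_s: 8.3
tool_pos: [576.4, 82.6, 123.4]
eef_rot: [0.693, 0.709, 0.091, -0.093]
force: [-0.1, -0.6, 0.8]
grip_width: 91.9
grip_force: 0.0
```

Emit:
send_rows(plan="0.1 0 -0.37 0 0 0 -1; -0.5 0 -0.53 0 0 0 -1; -1.2 0 -0.71 0 0 0 -1; -1.84 0 -0.88 0 0 0 -1; -1.84 0 -0.88 0 0 0 -1")

```text
time_s: 8.93
tool_pos: [579.0, -1.7, 139.1]
eef_rot: [0.695, 0.707, 0.091, -0.092]
force: [-0.2, -0.9, 0.7]
grip_width: 91.9
grip_force: 0.0
```

```bash
python3 - <<'E'
from station import *
from h import *
import pickle
s=state();print(s['tool_pos'],s['force'])
d={n:capture(n) for n in("scene","side","wrist")}
pickle.dump((s,d),open("c4.pkl","wb"))
b=d["side"]["frame"][165:315,195:365]
cv2.imwrite("pics/c4.png",np.hstack([cv2.resize(d["wrist"]["frame"],(470,353)),cv2.resize(b,(330,353),interpolation=cv2.INTER_CUBIC)])[:,:,::-1])
E
```

```text
[578.97441455  -1.71368621 139.08962335] [-0.23901459 -0.86807252  0.68785213]
```

View pics/c4.png

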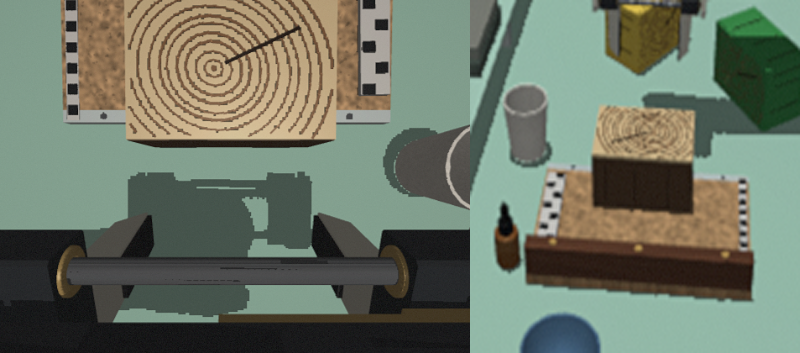

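The timber lies on the cork ring face up, with its near edge from (128,140) to (335,137) in the left crop. The photo scale has not moved.

```bash
python3 - <<'E'
from h import *;import pickle
s,d=pickle.load(open("c4.pkl","rb"));w=d["wrist"];k=560/470
for n,uv,z in [("L",(128,140),98),("R",(335,137),98),("railL",(63,123),14),("railR",(390,124),14),("scale inner",(360,94),20)]:
    print(n,cast(w,np.array(uv)*[k,420/353],z,s)[:2].round(1))
R=Ro.from_quat(s['eef_rot']).as_matrix();print(np.degrees(np.arctan2(-R[0,0],R[1,0])),np.degrees(np.arcsin(R[2,0])))
for p in [(578.9,45,139),(578.9,45,45)]: print((R.T@(np.array(p)-s['tool_pos'])/40).round(2))
E
```

```text
L [503.8  53.2]
R [650.9  57.7]
railL [410.9  75.4]
railR [733.   79.7]
scale inner [700.  106.9]
0.9304688324205491 14.905948889804849
[1.13 0.02 0.3 ]
[0.52 0.01 2.57]
```

Emit:
send_rows(plan="-0.04 0 0.6 0 0 0 -1; -0.07 0 1.3 0 0 0 -1; -0.08 0 2 0 0 0 -1; -0.08 0 2.41 0 0 0 -1; -0.08 0 2.41 0 0 0 -1")

```text
time_s: 9.7
tool_pos: [576.7, 25.1, 43.7]
eef_rot: [0.693, 0.709, 0.091, -0.095]
force: [0.0, 0.1, 0.6]
grip_width: 92.1
grip_force: 0.0
```

Emit:
send_rows(plan="0.2 0 0.05 0 0 0 -1; 0.4 0 0.11 0 0 0 -1; 0.55 0 0.15 0 0 0 -1; 0.7 0 0.19 0 0 0 -1; 0.85 0 0.23 0 0 0 -1; 1 0 0.27 0 0 0 -1; 1.17 0 0.315 0 0 0 -1; 1.34 0 0.36 0 0 0 -1; 1.51 0 0.405 0 0 0 -1; 1.68 0 0.45 0 0 0 -1; 1.85 0 0.5 0 0 0 -1; 2.02 0 0.54 0 0 0 -1; 2.19 0 0.59 0 0 0 -1; 2.36 0 0.63 0 0 0 -1; 2.53 0 0.68 0 0 0 -1; 2.7 0 0.72 0 0 0 -1; 2.8 0 0.75 0 0 0 -1; 2.9 0 0.78 0 0 0 -1")

```text
time_s: 11.95
tool_pos: [576.4, 141.5, 44.8]
eef_rot: [0.694, 0.708, 0.091, -0.092]
force: [1.0, -7.4, 5.7]
grip_width: 91.9
grip_force: 3.8
```

Free sliding at about 7 N. The fence should be some 15 mm further on.

Emit:
send_rows(plan="0.1 0 0.026 0 0 0 -1; 0.19 0 0.05 0 0 0 -1; 0.27 0 0.072 0 0 0 -1; 0.33 0 0.088 0 0 0 -1; 0.38 0 0.1 0 0 0 -1; 0.38 0 0.1 0 0 0 -1")

```text
time_s: 12.7
tool_pos: [576.1, 156.3, 44.8]
eef_rot: [0.695, 0.708, 0.091, -0.091]
force: [-0.6, -9.3, 5.4]
grip_width: 91.1
grip_force: 4.3
```

Emit:
send_rows(plan="0.05 0 0.013 0 0 0 -1; 0.1 0 0.026 0 0 0 -1; 0.1 0 0.026 0 0 0 -1")

```text
time_s: 13.08
tool_pos: [576.2, 156.6, 44.7]
eef_rot: [0.695, 0.707, 0.089, -0.09]
force: [-2.6, -17.3, 11.4]
grip_width: 91.8
grip_force: 8.4
```

Emit:
send_rows(plan="0.05 0 0.013 0 0 0 -1; 0.1 0 0.026 0 0 0 -1; 0.1 0 0.026 0 0 0 -1")

```text
time_s: 13.45
tool_pos: [576.3, 156.8, 44.6]
eef_rot: [0.696, 0.707, 0.088, -0.089]
force: [-3.1, -25.2, 17.6]
grip_width: 91.5
grip_force: 12.7
```

```bash
python3 - <<'E'
from station import *
from h import *
s=state();print(s['tool_pos'],s['force'],s['moment'],Ro.from_quat(s['eef_rot']).as_matrix()[:,0])
E
```

```text
[576.28802821 156.81946768  44.57999127] [ -3.13753135 -25.22962407  17.57021211] [-4.61137993  1.31081364  0.80852951] [-0.01490492  0.96868474  0.24784617]
```

Emit:
send_rows(plan="-0.3 0 -0.08 0 0 0 -1; -0.97 0 -0.26 0 0 0 -1; -1.9 0 -0.6 0 0 0 -1; -2.3 0 -1.8 0 0 0 -1; -2.5 0 -3 0 0 0 -1; -2.65 0 -4 0 0 0 -1; -2.65 0 -4.6 0 0 0 -1; -2.65 0 -4.6 0 0 0 -1")

```text
time_s: 14.45
tool_pos: [579.3, 17.9, 196.7]
eef_rot: [0.694, 0.708, 0.093, -0.092]
force: [-0.6, -0.1, 0.3]
grip_width: 91.9
grip_force: 0.0
```

```bash
python3 - <<'E'
from station import *
from h import *
import pickle
s=state();print(s['tool_pos'],s['force'])
d={n:capture(n) for n in("scene","side","wrist")}
pickle.dump((s,d),open("c5.pkl","wb"))
r=lambda i,w:cv2.resize(i,(w,300),interpolation=cv2.INTER_CUBIC)
v=np.hstack([r(d["scene"]["frame"][120:270,225:395],400),r(d["side"]["frame"][175:300,195:365],400)])
cv2.imwrite("pics/c5.png",np.vstack([v,np.hstack([r(d["wrist"]["frame"],400),r(d["side"]["frame"],400)])])[:,:,::-1])
E
```

```text
[579.26900667  17.92071051 196.6733158 ] [-0.6082216  -0.09304414  0.28213949]
```

View pics/c5.png

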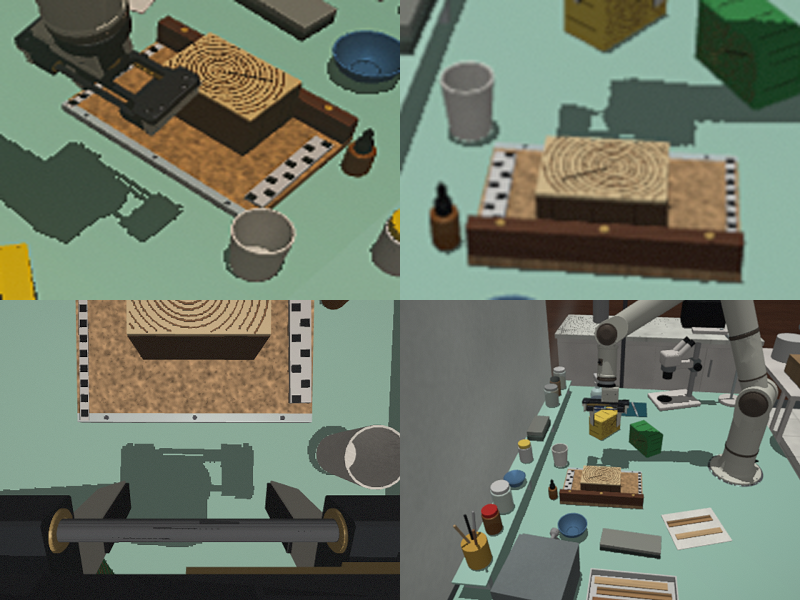

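The timber lies ring up against the fence; its back edge runs from (537,197) to (668,200) in the upper right crop, just at the fence. The cup, dropper and scale are unmoved. One numeric check of squareness and gap follows.

```bash
python3 - <<'E'
from h import *;import pickle
s,d=pickle.load(open("c5.pkl","rb"));w=d["wrist"];f=w["frame"].astype(int)
def line(P,z):
    X=np.array([cast(w,q,z,s)[:2] for q in P])
    for _ in range(4):
        k=np.polyfit(X[:,0],X[:,1],1);r=abs(np.polyval(k,X[:,0])-X[:,1]);X=X[r<=max(.8,2*np.median(r))]
    return len(X),np.degrees(np.arctan(k[0])).round(2),np.polyval(k,577).round(1)
P=[];B=[];Q=[]
for u in range(190,368,3):
    c=f[20:95,u].sum(1);g=c[:-4]-c[4:];g=g*(c[4:]<260)
    v=np.where(g>120)[0]
    if len(v):P.append((u,20+v.max()+2))
for u in range(195,350,3):
    c=f[60:110,u].sum(1);v=np.where((c[3:]-c[:-3])>90)[0]
    if len(v):B.append((u,60+v.min()+1.5))
for u in range(125,430,3):
    c=f[150:190,u];b=np.where((c.min(1)>120)&(np.ptp(c,axis=1)<25))[0]
    if len(b):Q.append((u,150+b.max()+.5))
print("top near",line(P,98),"bottom near",line(B,14),"rail",line(Q,14))
s0,d0=pickle.load(open("c0.pkl","rb"))
for n in("scene","side"):
    a=cv2.absdiff(d0[n]["frame"],d[n]["frame"]).max(2)
    for t,(x0,y0,x1,y1) in (("cup",(320,222,352,262)),("dropper",(370,180,388,210)),("scale",(345,190,366,215))) if n=="scene" else (("cup",(212,200,238,236)),("dropper",(205,250,222,280)),("scale",(231,236,246,262))):
        print(n,t,(a[y0:y1,x0:x1]>40).mean().round(3))
E
```

```text
top near (54, np.float64(1.33), np.float64(165.3)) bottom near (47, np.float64(0.81), np.float64(168.9)) rail (102, np.float64(1.22), np.float64(82.3))
scene cup 0.006
scene dropper 0.0
scene scale 0.0
side cup 0.0
side dropper 0.0
side scale 0.0
```

```bash
python3 -c "
from station import *
print(sign_off())"
```

```text
the job is handed in; nothing more can be done
None
```

The timber was slid upright to the rail, tipped over it and pushed flush against the fence; it lies ring face up, wholly on the board. The cup, dropper and scale show no movement, the arm is clear, and the job was handed in at about 15 s.

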